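# Unplug the leak-test chamber and lower its heavy cover

### The job

Get the leak-test chamber ready to run: the grey bung in its sloping port sits tight and stands too tall for the cover, so work it out and put it in the steel parts tray. Then lower the heavy cover until it is fully shut, holding it back all the way down so that it does not drop or slam. Leave the other things on the bench where they are.

Things in the scene. Friction and masses are not known exactly. Their poses are not given: they have to be found in the camera images.
- chamber: Leak-test chamber: grey cast box 140 mm deep (x), 260 mm wide (y), rim 75 mm high, walls 10 mm, fixed to the bench. Origin: centre of its underside; x towards the hinge side (away from the operator), y left, z up. Inside, a pressure transmitter lies across the rear; in front is the sloping port block with the bung. Only bung and cover rise above the rim.
- port_mouth (a point): Centre of the port's mouth on the sloping face of the port block, at (-22, -35, 52) mm in the chamber's frame. Bore 34.5 mm wide, 33 mm deep. Its z axis points out along the bore: 30 degrees from vertical, leaning to the chamber's -x (to the operator); its y is the chamber's y.
- bung: Grey plastic bung, 82 mm long, 0.07 kg, in the port at the start. Origin: centre of its lower end; z runs up its length. Plug 30 mm across from 0 to 30 mm (all inside the port), flange 44 mm across from 30 to 36 mm (rests on the port's face), round grip 28 mm across from 36 to 76 mm, lip 36 mm across from 76 to 82 mm. While it is in the port the cover cannot shut.
- bung_grip (a point): Middle of the bung's grip, on its axis, 56 mm above its lower end. The bung is held by sprung sealing lips round its plug: a straight pull along its axis takes 9 to 17 N until it has risen 24 mm; rocking it up to 4 degrees side to side about the port's mouth while pulling makes it easier.
- bung_mid (a point): Middle of the bung's length, on its axis, 41 mm above its lower end.
- cover (a joint): Hinge of the aluminium cover (270 mm wide, 12 mm thick, 0.9 kg), rad: 0 shut flat on the rim, grows as it opens, 1.57 upright; starts near upright. The stiff hinge keeps it where it is between 1.4 and 1.75 rad; from some 1.3 rad down it falls by its own weight. Holding it near shut takes 2 to 6 N at the bar. It slams if it shuts faster than 1.5 rad/s or is let go over 5 mm (at the bar) above shut.
- cover_bar (a point): Centre of the cover's handle: a round steel bar 14 mm thick, 146 mm free length, along the chamber's y, on two end arms, its axis 45 mm beyond the cover's free edge so that fingers pass on both sides. It moves on a circle of 195 mm radius round the pin; shut, it is 83 mm above the bench its axis 44 mm from the chamber's front. Its x axis points to the pin.
- cover_hinge (a point): Centre of the cover's hinge pin, at (74, 0, 81) mm in the chamber's frame, at its rear. The pin lies along the chamber's y.
- tray: Steel parts tray, open, empty, fixed to the bench, 200 mm (x) by 140 mm (y), 30 mm high, walls and floor 4 mm. Origin: centre of its underside.
- tray_in (a point): Centre of the tray's inner floor, 4 mm above the bench; axes along the tray's sides.
- probe_case: Bystander, to be left alone: small black case, 76 x 56 mm, 22 mm high, lying flat. Origin under its centre.
- oil_bottle: Bystander, to be left alone: squeeze bottle with a thin spout, 53 mm across, 135 mm tall, standing. Origin under its centre.
- sensor_funnel: Bystander, to be left alone: white beaker-shaped housing, 99 mm across, 124 mm tall, standing. Origin under its centre.
- gauge_loose: Bystander, to be left alone: round pressure gauge, 64 mm across, lying on its back. Origin under its centre.
Things that resemble listed ones, but are neither listed nor needed, are in the scene too. Leave any yellow look-alike of the bung alone.

How it is judged:
By the outcome, as a careful person would: the job done as asked, in the order asked, and still so for the second after the job is handed in, with the robot touching nothing.
It also fails if it takes over 64 s, if anything falls off the work surface, if the arm or the gripper's body presses on something with over 40 N, if the wrist force passes 120 N, or if a joint passes its speed limit or range.

### The arm

A 6-joint arm with a two-finger parallel gripper is mounted at the origin on a cart in front of the work surface, level with it; the furniture and walls round the work are solid. World frame = base frame: x ahead of the robot, y to its left, z up, the work surface at z = 0. Lengths are in mm, angles in rad, forces in N, time in s.
With the tool pointing down it reaches from about 400 to 925 mm from the base axis. Payload 12.5 kg.
Tool frame: the origin (TCP) lies at the very end of the fingers, on their centre line; the grasp point (between the pads) lies 19 mm behind it; x points along the fingers, y is the direction in which the jaws open and shut, and the axes are right-handed (so a half turn about x gives the same grasp; the last joint's range is limited). The gripper opens to 95 mm and grips with 3 to 60 N. Pads are 20 mm wide; open, the fingers measure 119 mm over their backs; the gripper's body (75 mm by 180 mm) begins 59 mm behind the grasp point.
Start: joints at [1.07, 0.491, 1.559, -0, 1.092, -0.106], TCP at [240.375, 576.946, 214.661] pointing down, gripper open.
Joint ranges: [-3.1, 3.1], [-0.84, 2.19], [0.05, 2.79], [-1.13, 4.28], [0.06, 2.93], [-2.69, 2.69]. Speed limits (rad/s): [2.22, 2.22, 2.79, 3.14, 3.14, 3.14].

### API

Orientations are given as [roll, pitch, yaw] about the fixed x, y, z axes, in that order (R = Rz(yaw) Ry(pitch) Rx(roll)).
In Python, from cell import env, optics, job gives the robot as it stands.
- The arm moves only by the shell command python3 -m handwheel 'ROWS' [OPENING]. ROWS is JSON, a list of rows, each an object with "travel": the shift along the world's x, y, z in mm, a list of three; "roll": the turn about the world's z in degrees. In form: [{"travel": [dx, dy, dz], "roll": roll}, ...]. A call has 1 to 8 rows; each row is the pose to reach, as a shift and turn from the pose commanded when the call began; what a row does not reach only later rows make up. A row lasts 1/10 s, in which the tool goes at most 50 mm and 8.59 degrees, less where a joint would pass 70% of its speed; a pose out of reach is approached as far as the arm can. A call with a gripper value outside its range is refused whole. OPENING is the closure, from -1 (fully open) to 1 (shut), set as the call begins (- or left out, the last holds). The fingers move at their own pace and stop on an object; the grip force is fixed at half the most. Time passes only in rows, so rows that repeat a pose let the fingers close. It gives the time, the measured TCP pose, the force and the opening at its end, in the units of the state.
- env.state(): the state, without advancing time (a new reading comes with each control period).
- optics.read_camera(name): name is "side" or "top"; returns the picture (400x640x3 uint8, red, green, blue); there is no depth.
- optics.camera_params(name): a dict with "fx", "fy", "cx", "cy" (pixels), "world_from_camera" (4x4, takes a point from camera to world coordinates). Camera axes: x right, y up, looking along -z (the intrinsics and any distortion apply to the point x, -y, -z); pixel columns grow to the right and rows downward; lengths in mm; the calibration is good to about 2 mm. A picture is of the moment at which its call begins. camera_params takes no time and is no camera call.
- job.job_done(): hands the job in, once; it reports no verdict.
The state is a dict: "t": time; "joints": joint angles; "qvel": joint speeds; "tau": joint torques, N m; "eef_pos": TCP position; "tcp_rot": TCP orientation; "ft_force": force on the tool from outside, world axes, zero at the start; "moment": the same for the moment, N m; "opening": opening from 0.0 (shut) to 1.0 (fully open).
Only numpy, scipy, OpenCV 4.12 (cv2) and the standard library are available. Lean on these libraries where they do the work, as an engineer would, in place of code of your own. Each camera call takes 0.05 s, during which the arm holds its last target.

## Working session

There is one attempt and no reset: what is moved stays moved. The work goes in short steps, Python scripts to look and compute and a shell command to move; the robot and the scene stay as the last step left them, time stands still between calls to the robot, and variables do not carry over. Pictures are saved under pics/ and viewed, and the job is handed in when it is done.

```bash
ls; mkdir -p pics; python3 - <<'E'
from cell import env, optics, job
import cv2
for n in ("side","top"):
    im=optics.read_camera(n); cv2.imwrite(f"pics/{n}0.png",im[:,:,::-1]); print(n,optics.camera_params(n))
print(env.state())
E
```

```text
pics
side {'fx': 406.1795079525632, 'fy': 406.1795079525632, 'cx': 317.9427323771286, 'cy': 202.03240043080157, 'world_from_camera': array([[ 8.79566432e-01,  2.75567051e-01, -3.87847511e-01,
         1.26759782e+02],
       [-4.75706905e-01,  4.95464413e-01, -7.26786045e-01,
        -8.13121113e+02],
       [-8.11364757e-03,  8.23758348e-01,  5.66883015e-01,
         7.66271392e+02],
       [ 0.00000000e+00,  0.00000000e+00,  0.00000000e+00,
         1.00000000e+00]])}
top {'fx': 365.02401990906804, 'fy': 365.02401990906804, 'cx': 320.6100132622826, 'cy': 200.89931770848855, 'world_from_camera': array([[ 8.50363653e-03,  9.96574547e-01, -8.22609350e-02,
         4.64950480e+02],
       [-9.99950791e-01,  8.05438365e-03, -5.79162320e-03,
         1.78555189e+01],
       [-5.10922313e-03,  8.23061368e-02,  9.96593997e-01,
         1.17335372e+03],
       [ 0.00000000e+00,  0.00000000e+00,  0.00000000e+00,
         1.00000000e+00]])}
{'t': 0.1, 'joints': array([ 1.07039952e+00,  4.91505091e-01,  1.55934963e+00,  2.37210023e-05,
        1.09170459e+00, -1.05578551e-01]), 'qvel': array([ 0.00076623, -0.0012613 , -0.00113967,  0.00040634, -0.00273665,
       -0.00241564]), 'tau': array([ 2.26124997e-03, -6.13620043e+01, -2.58608437e+01,  6.93841930e-02,
        4.70241252e-02, -1.12981131e-04]), 'eef_pos': array([240.26704914, 576.75973251, 214.1299651 ]), 'tcp_rot': array([-1.69813707,  1.56982945, -2.09296627]), 'ft_force': array([ 0.16381942,  0.68393945, -0.61282047]), 'moment': array([ 2.41484339e-02,  7.43085950e-07, -6.44071201e-02]), 'opening': 1.0021977742503934}
```

View pics/side0.png

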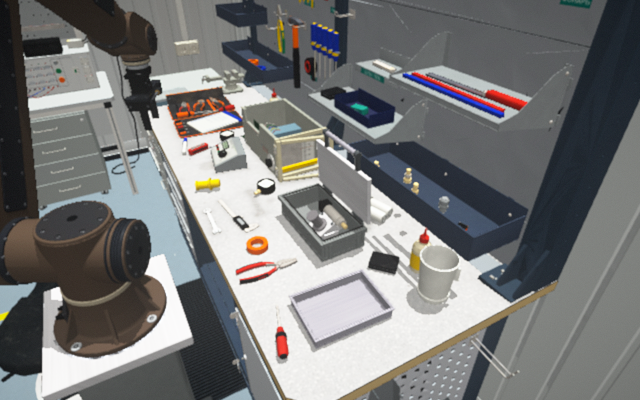

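View pics/top0.png

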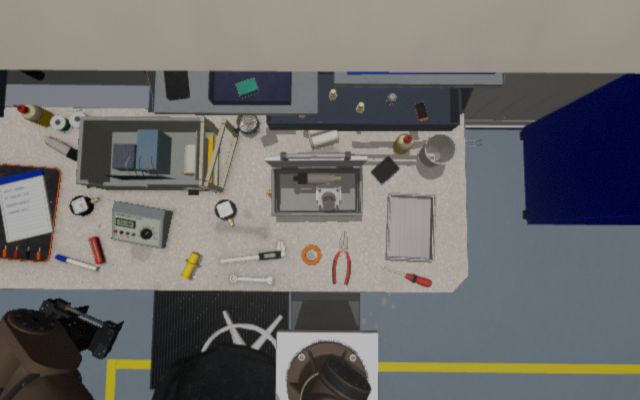

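```bash
cat > h.py <<'E'
import numpy as np, cv2
from cell import env, optics, job
def ray(n,u,v):
    p=optics.camera_params(n); M=p["world_from_camera"]
    d=M[:3,:3]@np.array([(u-p["cx"])/p["fx"],-(v-p["cy"])/p["fy"],-1.]); return M[:3,3],d/np.linalg.norm(d)
def onz(n,u,v,z):
    o,d=ray(n,u,v); return o+d*(z-o[2])/d[2]
def tri(a,b):
    o1,d1=ray("side",*a); o2,d2=ray("top",*b)
    s=np.linalg.lstsq(np.c_[d1,-d2],o2-o1,rcond=None)[0]
    p,q=o1+s[0]*d1,o2+s[1]*d2; return (p+q)/2,np.linalg.norm(p-q)
def proj(n,P):
    p=optics.camera_params(n); M=np.linalg.inv(p["world_from_camera"]); c=M[:3,:3]@np.array(P,float)+M[:3,3]
    return np.array([p["cx"]+p["fx"]*c[0]/-c[2], p["cy"]-p["fy"]*c[1]/-c[2]])
def crop(n,src,x0,y0,x1,y1,k,name):
    im=cv2.imread(src)[y0:y1,x0:x1]; cv2.imwrite("pics/"+name,cv2.resize(im,None,fx=k,fy=k,interpolation=cv2.INTER_CUBIC))
E
python3 - <<'E'
from h import *
crop("side","pics/side0.png",270,120,410,270,4,"c1.png")
crop("top","pics/top0.png",255,130,455,275,4,"c2.png")
from scipy.spatial.transform import Rotation as R
print(R.from_euler("xyz",env.state()["tcp_rot"]).as_matrix().round(3))
E
```

```text
[[-0.     0.385  0.923]
 [-0.001  0.923 -0.385]
 [-1.    -0.001 -0.   ]]
```

View pics/c1.png

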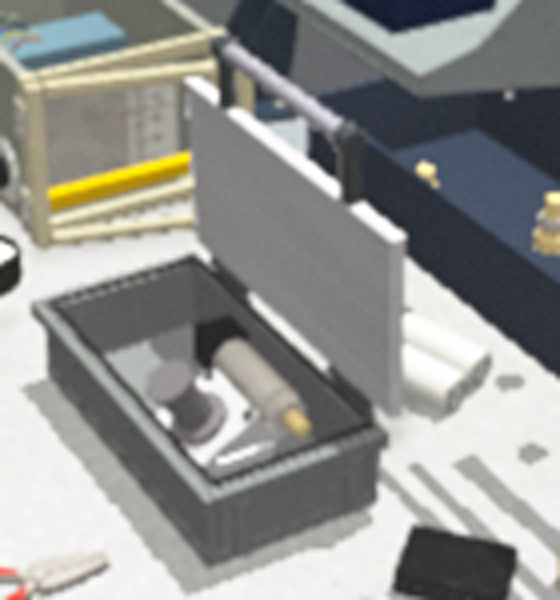

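View pics/c2.png

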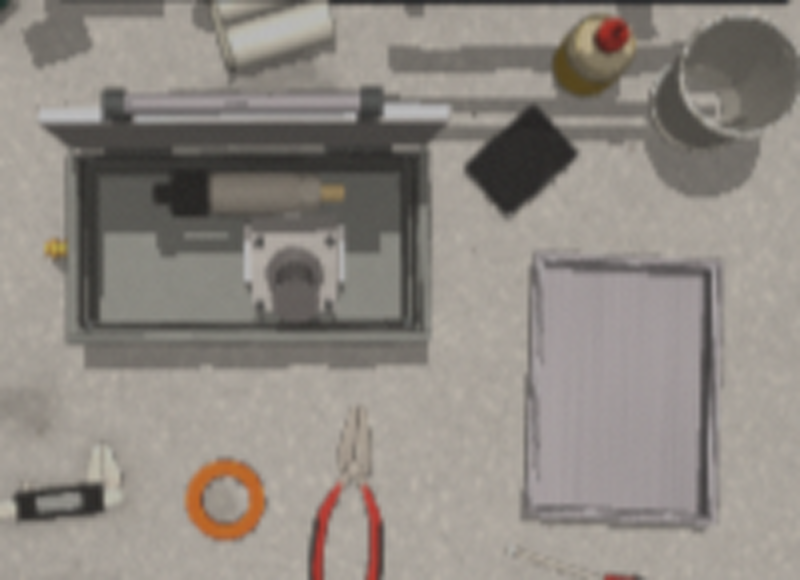

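```bash
python3 - <<'E'
from h import *
c=lambda u,v:(255+u/4-.4,130+v/4-.4)
for n,u,v in (("FL",67,341),("FR",429,341),("RL",68,152),("RR",430,150)):
    print(n,onz("top",*c(u,v),75).round(1))
s=lambda u,v:(270+u/4-.4,120+v/4-.4)
for n,u,v in (("FR",213,492),("RR",386,434),("FL",34,305)): print("side rim",n,onz("side",*s(u,v),75).round(1))
for n,a,b in (("barL",(222,45),(124,104)),("barR",(348,130),(362,104)),("coverTL",(190,85),(40,110)),("coverTR",(404,236),(450,108)),("lip",(172,380),(295,297))):
    P,e=tri(s(*a),c(*b)); print(n,P.round(1),round(e,1))
for n,u,v in (("tRL",535,252),("tRR",720,260),("tFL",525,522),("tFR",712,530)): print(n,onz("top",*c(u,v),30).round(1))
for n,u,v in (("case",520,160),("bottle",590,75),("beaker",710,150)): print(n,onz("top",*c(u,v),0).round(1))
E
```

```text
FL [512.3 172.2  75. ]
FR [ 514.5 -100.2   75. ]
RL [656.1 174.3  75. ]
RR [ 659.8 -101.    75. ]
side rim FR [521.7 -98.1  75. ]
side rim RR [ 655.1 -101.9   75. ]
side rim FL [508.6 162.2  75. ]
barL [648.4 111.9 280.5] 5.0
barR [653.3 -37.4 279.1] 2.6
coverTL [655.9 173.7 221.4] 5.9
coverTR [660.5 -97.6 229.5] 0.6
lip [544.8   1.4  94. ] 1.3
tRL [ 587.2 -188.4   30. ]
tRR [ 582.1 -333.5   30. ]
tFL [ 376.9 -179.2   30. ]
tFR [ 372.1 -323.7   30. ]
case [ 665.4 -182.1    0. ]
bottle [ 735.9 -239.6    0. ]
beaker [ 674.8 -336.2    0. ]
```

```bash
cat >> h.py <<'E'
def overlay(n,src,x0,y0,x1,y1,k,name,pts):
    im=cv2.resize(cv2.imread(src)[y0:y1,x0:x1],None,fx=k,fy=k,interpolation=cv2.INTER_CUBIC)
    for P in pts:
        q=(proj(n,P)-[x0,y0]+.5)*k; cv2.circle(im,tuple(int(a) for a in q),2,(0,0,255),-1)
    cv2.imwrite("pics/"+name,im)
def chamber(x,y,yaw,P):
    c,s=np.cos(yaw),np.sin(yaw); return np.array([x+c*P[0]-s*P[1],y+s*P[0]+c*P[1],P[2]])
def model(x,y,yaw,th=1.53):
    L=[(a,b,75) for a in(-70,70) for b in(-130,130)]+[(a,b,75) for a in(-60,60) for b in(-120,120)]
    for h,r in ((36,22),(82,18),(82,0)):
        for t in np.arange(0,6.2,.4):
            u=r*np.cos(t);w=r*np.sin(t);d=h-30
            L.append((-22-.5*d+.866*u,-35+w,52+.866*d+.5*u))
    for b in(-73,0,73): L.append((74-195*np.cos(th),b,81+195*np.sin(th)))
    return [chamber(x,y,yaw,P) for P in L]
E
python3 - <<'E'
from h import *
m=model(585.5,36,.012)
overlay("top","pics/top0.png",265,145,370,225,7,"o1.png",m)
overlay("side","pics/side0.png",275,120,385,270,4,"o2.png",m)
E
```

```text
(no output)
```

View pics/o1.png

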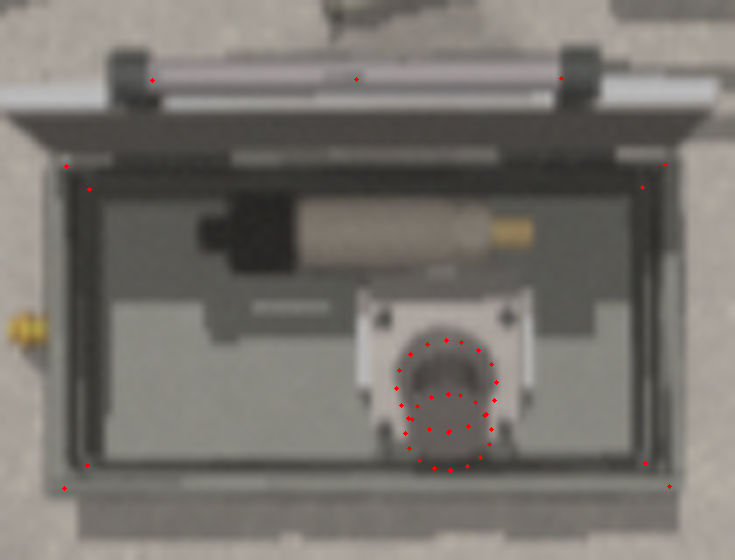

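View pics/o2.png

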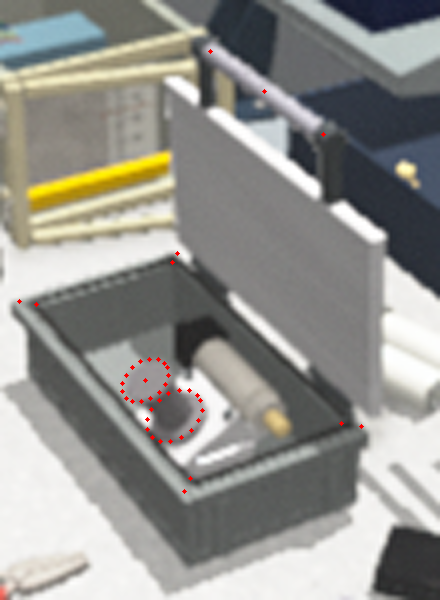

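```bash
R='{"travel":[323,-576,-40],"roll":23.4}'; python3 -m handwheel '[{"travel":[323,-576,-40],"roll":23.4},{"travel":[323,-576,-40],"roll":23.4},{"travel":[323,-576,-40],"roll":23.4},{"travel":[323,-576,-40],"roll":23.4},{"travel":[323,-576,-40],"roll":23.4},{"travel":[323,-576,-40],"roll":23.4},{"travel":[323,-576,-40],"roll":23.4},{"travel":[323,-576,-40],"roll":23.4}]' -1
```

```text
t: 0.9
eef_pos: [435.3, 228.6, 190.5]
tcp_rot: [1.859, 1.571, 1.873]
ft_force: [1.7, 0.5, 0.1]
opening: 0.999
```

```bash
python3 -m handwheel '[{"travel":[128,-228,-16],"roll":0},{"travel":[128,-228,-16],"roll":0},{"travel":[128,-228,-16],"roll":0},{"travel":[128,-228,-16],"roll":0},{"travel":[128,-228,-16],"roll":0},{"travel":[128,-228,-16],"roll":0},{"travel":[128,-228,-16],"roll":0},{"travel":[128,-228,-16],"roll":0}]'
python3 - <<'E'
from h import *
from scipy.spatial.transform import Rotation as R
s=env.state(); print(s["joints"].round(3),s["eef_pos"].round(1)); m=R.from_euler("xyz",s["tcp_rot"]).as_matrix(); print(m.round(3),s["ft_force"])
im=optics.read_camera("side"); cv2.imwrite("pics/s1.png",im[:,:,::-1]); im=optics.read_camera("top"); cv2.imwrite("pics/t1.png",im[:,:,::-1])
crop("","pics/s1.png",255,60,415,270,3,"c3.png")
E
```

```text
t: 1.7
eef_pos: [562.0, 3.2, 174.4]
tcp_rot: [2.713, 1.57, 2.727]
ft_force: [-0.3, 0.7, -0.5]
opening: 1.0
[-0.112  0.448  1.761  0.     0.934 -1.697] [562.    3.2 174.4]
[[-0.001 -0.014  1.   ]
 [ 0.     1.     0.014]
 [-1.     0.    -0.001]] [-0.34846744  0.71314207 -0.4604461 ]
```

View pics/c3.png

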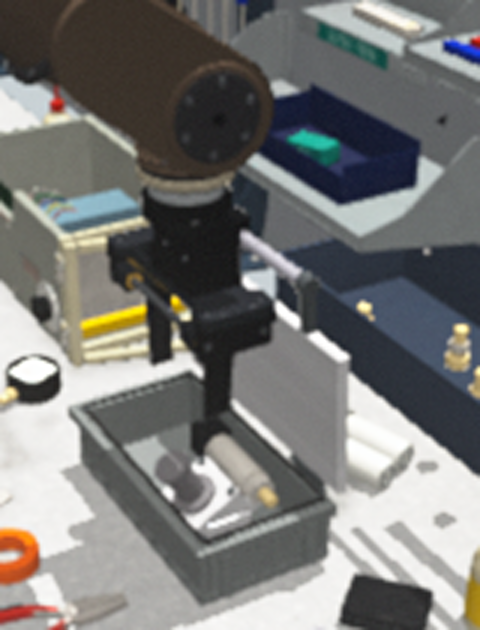

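```bash
python3 -m handwheel '[{"travel":[0,0,-40],"roll":0},{"travel":[0,0,-80],"roll":0},{"travel":[0,0,-95],"roll":0},{"travel":[0,0,-102],"roll":0},{"travel":[0,0,-106],"roll":0},{"travel":[0,0,-109],"roll":0},{"travel":[0,0,-109],"roll":0},{"travel":[0,0,-109],"roll":0}]'
python3 - <<'E'
from h import *
im=optics.read_camera("side"); cv2.imwrite("pics/s2.png",im[:,:,::-1])
print(env.state()["eef_pos"])
overlay("side","pics/s2.png",275,140,385,260,6,"c4.png",[[563,1,65],[553.5,1,74.5]])
E
```

```text
t: 2.6
eef_pos: [563.0, 2.5, 66.3]
tcp_rot: [-0.034, 1.57, -0.02]
ft_force: [-0.6, -0.4, -0.5]
opening: 0.998
[562.99729691   2.44802765  66.27609578]
```

View pics/c4.png

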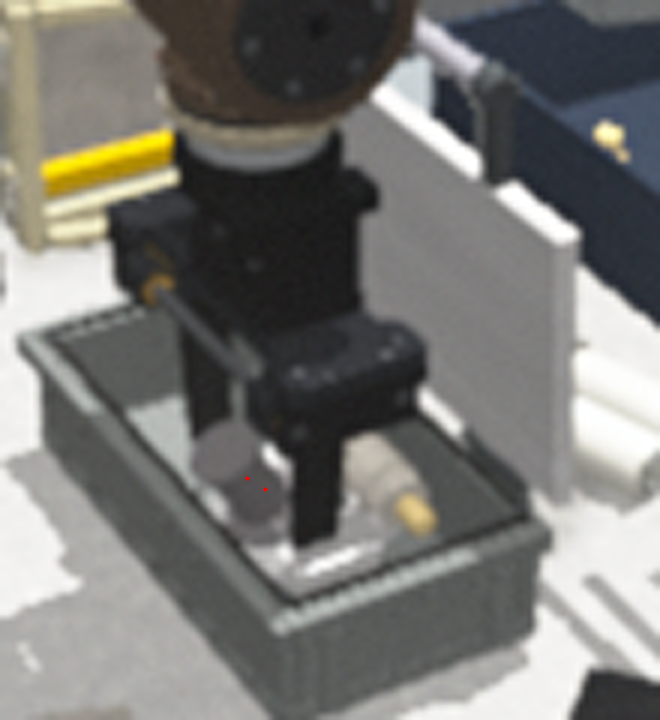

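```bash
python3 -m handwheel '[{"travel":[0.5,-1.5,-1],"roll":0},{"travel":[0.5,-1.5,-1],"roll":0},{"travel":[0.5,-1.5,-1],"roll":0},{"travel":[0.5,-1.5,-1],"roll":0},{"travel":[0.5,-1.5,-1],"roll":0},{"travel":[0.5,-1.5,-1],"roll":0},{"travel":[0.5,-1.5,-1],"roll":0},{"travel":[0.5,-1.5,-1],"roll":0}]' 1
python3 - <<'E'
from h import *
im=optics.read_camera("side"); cv2.imwrite("pics/s3.png",im[:,:,::-1])
s=env.state();print(s["eef_pos"],s["ft_force"],s["moment"],s["opening"])
crop("","pics/s3.png",275,140,385,260,6,"c5.png")
E
```

```text
t: 3.45
eef_pos: [563.2, 1.0, 64.6]
tcp_rot: [1.666, 1.571, 1.679]
ft_force: [-0.2, 0.2, 0.7]
opening: 0.384
[563.2347157    0.97984286  64.59709075] [-0.66021048 -0.46507387 -0.01114421] [ 0.05986954  0.01379333 -0.00147062] 0.3394165654311651
```

View pics/c5.png

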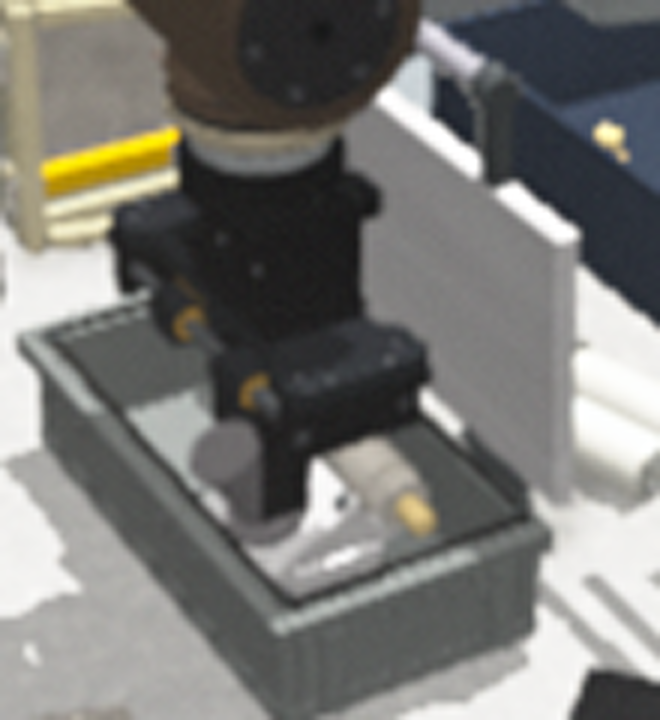

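Still closing (0.384 → 0.339).

```bash
python3 -m handwheel '[{"travel":[0,0,0],"roll":0},{"travel":[0,0,0],"roll":0},{"travel":[0,0,0],"roll":0},{"travel":[0,0,0],"roll":0}]' 1
```

```text
t: 3.9
eef_pos: [563.2, 0.8, 64.6]
tcp_rot: [-2.449, 1.571, -2.436]
ft_force: [-1.5, -2.7, 1.3]
opening: 0.289
```

```bash
python3 -m handwheel '[{"travel":[-0.5,1,0.9],"roll":0},{"travel":[-1,1.5,1.7],"roll":0},{"travel":[-1.5,0,2.6],"roll":0},{"travel":[-2,-1.5,3.5],"roll":0},{"travel":[-2.5,0,4.3],"roll":0},{"travel":[-3,1.5,5.2],"roll":0},{"travel":[-3.5,0,6.1],"roll":0},{"travel":[-4,-1.5,6.9],"roll":0}]' 1
```

```text
t: 4.7
eef_pos: [559.9, -0.1, 70.8]
tcp_rot: [0.618, 1.569, 0.631]
ft_force: [6.6, 4.9, -12.0]
opening: 0.285
```

```bash
python3 - <<'E'
from h import *
im=optics.read_camera("side"); cv2.imwrite("pics/s4.png",im[:,:,::-1])
s=env.state();print(s["eef_pos"],s["ft_force"],s["moment"],s["opening"])
crop("","pics/s4.png",275,140,385,260,6,"c6.png")
E
```

```text
[ 5.59814459e+02 -2.22765701e-01  7.09060372e+01] [  5.21834343   0.79027318 -10.86947262] [ 0.46898123 -1.03954537  0.11208461] 0.28615872875567205
```

View pics/c6.png

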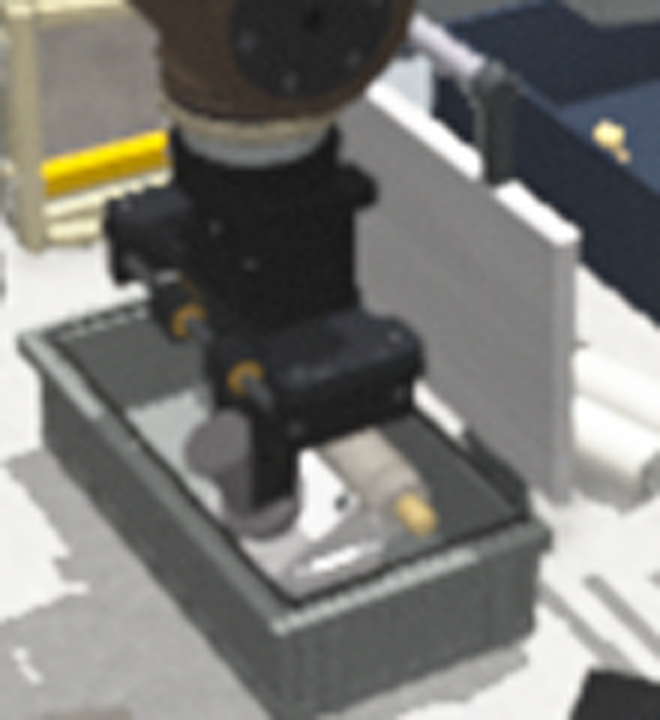

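```bash
python3 -m handwheel '[{"travel":[-1,1.5,1.7],"roll":0},{"travel":[-2,3,3.5],"roll":0},{"travel":[-3,1.5,5.2],"roll":0},{"travel":[-4,0,6.9],"roll":0},{"travel":[-5,1.5,8.7],"roll":0},{"travel":[-6,3,10.4],"roll":0},{"travel":[-7,1.5,12.1],"roll":0},{"travel":[-8,1.5,13.9],"roll":0}]' 1
python3 - <<'E'
from h import *
im=optics.read_camera("side"); cv2.imwrite("pics/s5.png",im[:,:,::-1])
s=env.state();print(s["eef_pos"],s["ft_force"],s["moment"],s["opening"])
crop("","pics/s5.png",275,140,385,260,6,"c7.png")
E
```

```text
t: 5.55
eef_pos: [551.1, 1.1, 85.4]
tcp_rot: [2.328, 1.57, 2.341]
ft_force: [-0.1, -0.7, -0.6]
opening: 0.287
[551.0061861    1.13702407  85.72258476] [ 0.55163197 -0.63982667 -0.17549994] [-0.02435715  0.00667992 -0.01305929] 0.2848094078584833
```

View pics/c7.png

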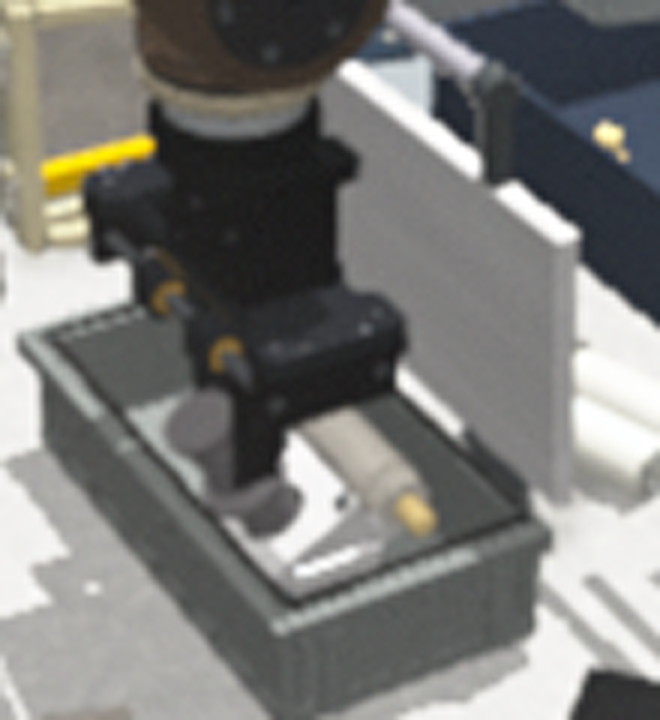

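```bash
python3 -m handwheel '[{"travel":[-2,0,3.5],"roll":0},{"travel":[-4,0,7],"roll":0},{"travel":[-7,0,12],"roll":0},{"travel":[-11,0,19],"roll":0},{"travel":[-14,0,26],"roll":0},{"travel":[-14,0,50],"roll":0},{"travel":[-14,0,80],"roll":0},{"travel":[-14,0,80],"roll":0}]' 1
python3 - <<'E'
from h import *
im=optics.read_camera("side"); cv2.imwrite("pics/s6.png",im[:,:,::-1])
s=env.state();print(s["eef_pos"],s["ft_force"],s["moment"],s["opening"])
crop("","pics/s6.png",270,120,390,250,5,"c8.png")
E
```

```text
t: 6.4
eef_pos: [538.4, 0.9, 169.1]
tcp_rot: [-0.119, 1.565, -0.106]
ft_force: [0.6, -0.3, -1.1]
opening: 0.285
[537.71953079   0.91191873 167.27056586] [-0.1383078  -0.20963313 -0.71494349] [ 0.013488   -0.00102251 -0.02832156] 0.2891966768773541
```

View pics/c8.png

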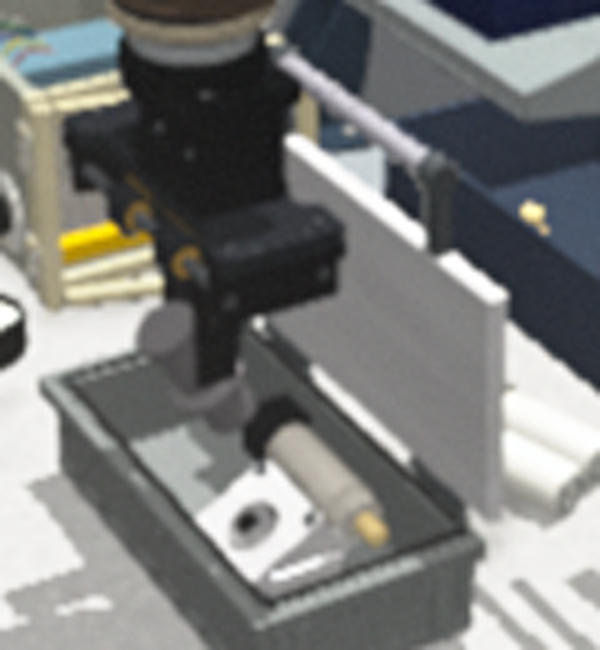

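```bash
python3 -m handwheel '[{"travel":[-8,-43,0],"roll":0},{"travel":[-16,-90,0],"roll":0},{"travel":[-25,-135,0],"roll":0},{"travel":[-34,-180,-10],"roll":0},{"travel":[-42,-225,-30],"roll":0},{"travel":[-48,-257,-60],"roll":0},{"travel":[-48,-257,-85],"roll":0},{"travel":[-48,-257,-95],"roll":0}]' 1
python3 - <<'E'
from h import *
im=optics.read_camera("side"); cv2.imwrite("pics/s7.png",im[:,:,::-1])
s=env.state();print(s["eef_pos"],s["ft_force"],s["moment"],s["opening"])
crop("","pics/s7.png",270,180,410,350,4,"c9.png")
E
```

```text
t: 7.25
eef_pos: [487.5, -256.1, 67.6]
tcp_rot: [2.503, 1.566, 2.514]
ft_force: [0.1, 0.9, -1.0]
opening: 0.29
[ 487.71987782 -255.34657464   67.33674518] [-0.4275261   1.28604071 -1.08334629] [ 0.11963082  0.04865764 -0.03781114] 0.28907386727094597
```

View pics/c9.png

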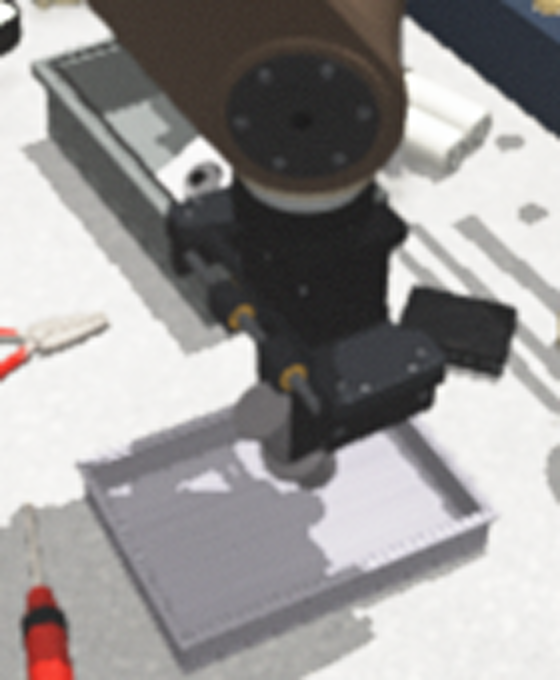

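```bash
python3 -m handwheel '[{"travel":[0,0,-5],"roll":0},{"travel":[0,0,-9],"roll":0},{"travel":[0,0,-12],"roll":0},{"travel":[0,0,-14],"roll":0},{"travel":[0,0,-16],"roll":0},{"travel":[0,0,-17],"roll":0}]' 1; python3 -m handwheel '[{"travel":[0,0,-1.5],"roll":0},{"travel":[0,0,-3],"roll":0}]' 1
```

```text
t: 7.9
eef_pos: [489.3, -256.0, 53.5]
tcp_rot: [-0.361, 1.571, -0.348]
ft_force: [-0.4, -0.8, 0.1]
opening: 0.286
t: 8.1
eef_pos: [489.3, -256.1, 50.4]
tcp_rot: [0.134, 1.571, 0.148]
ft_force: [0.1, 0.0, -1.6]
opening: 0.285
```

```bash
python3 -m handwheel '[{"travel":[0,0,-1.5],"roll":0},{"travel":[0,0,-2.5],"roll":0}]' 1;python3 -m handwheel '[{"travel":[0,0,-1],"roll":0},{"travel":[0,0,-2],"roll":0}]' 1
python3 - <<'E'
from h import *
im=optics.read_camera("side"); cv2.imwrite("pics/s8.png",im[:,:,::-1])
crop("","pics/s8.png",270,220,410,350,5,"c10.png")
E
```

```text
t: 8.3
eef_pos: [489.2, -256.1, 47.9]
tcp_rot: [2.027, 1.571, 2.041]
ft_force: [-1.7, 0.2, 5.9]
opening: 0.282
t: 8.5
eef_pos: [489.1, -256.2, 47.0]
tcp_rot: [-1.137, 1.57, -1.124]
ft_force: [-7.4, 1.5, 25.0]
opening: 0.284
```

View pics/c10.png

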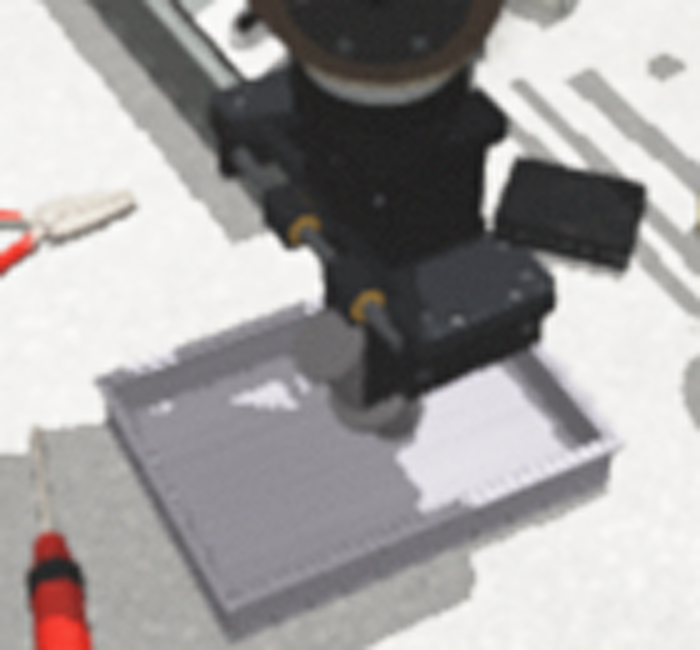

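```bash
python3 -m handwheel '[{"travel":[0,0,1.5],"roll":0},{"travel":[0,0,1.5],"roll":0}]' 1; python3 -m handwheel '[{"travel":[0,0,0],"roll":0},{"travel":[0,0,0],"roll":0},{"travel":[0,0,0],"roll":0},{"travel":[0,0,0],"roll":0},{"travel":[0,0,0],"roll":0},{"travel":[0,0,0],"roll":0},{"travel":[0,0,0],"roll":0},{"travel":[0,0,0],"roll":0}]' -1
python3 - <<'E'
from h import *
im=optics.read_camera("side"); cv2.imwrite("pics/s9.png",im[:,:,::-1])
crop("","pics/s9.png",270,220,410,350,5,"c11.png")
E
```

```text
t: 8.75
eef_pos: [489.3, -256.1, 47.8]
tcp_rot: [-0.499, 1.57, -0.485]
ft_force: [-1.7, -0.5, 5.0]
opening: 0.286
t: 9.55
eef_pos: [489.2, -256.0, 47.4]
tcp_rot: [1.421, 1.571, 1.435]
ft_force: [0.1, 0.1, 0.6]
opening: 0.904
```

View pics/c11.png

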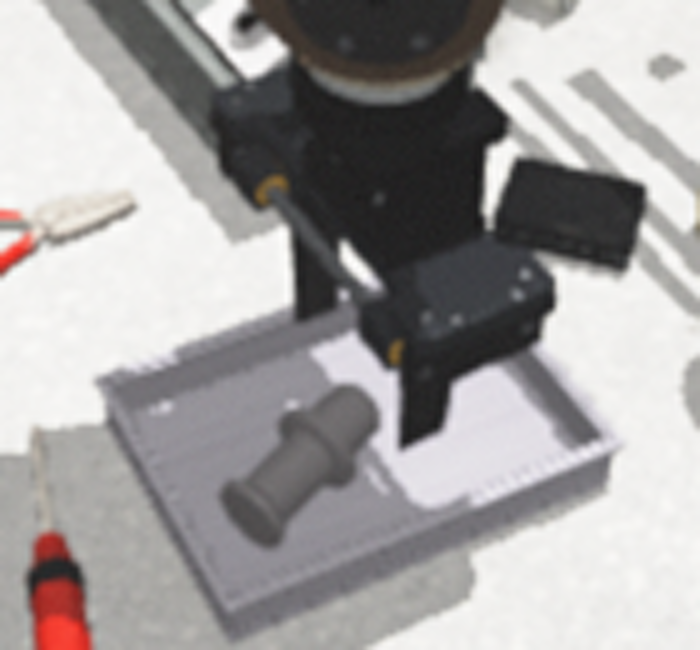

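```bash
python3 -m handwheel '[{"travel":[0,0,30],"roll":0},{"travel":[0,0,80],"roll":0},{"travel":[0,10,130],"roll":0},{"travel":[0,20,180],"roll":0},{"travel":[0,40,230],"roll":-8},{"travel":[0,60,270],"roll":-16},{"travel":[0,80,290],"roll":-24},{"travel":[0,100,290],"roll":-32}]' -1
python3 - <<'E'
from h import *
im=optics.read_camera("side"); cv2.imwrite("pics/s10.png",im[:,:,::-1])
im=optics.read_camera("top"); cv2.imwrite("pics/t10.png",im[:,:,::-1])
crop("","pics/s10.png",240,40,440,190,4,"c12.png")
crop("","pics/t10.png",240,60,440,210,4,"c13.png")
print(env.state()["joints"])
E
```

```text
t: 10.4
eef_pos: [489.8, -155.5, 340.8]
tcp_rot: [0.138, 1.565, -0.412]
ft_force: [0.5, 0.6, -1.6]
opening: 1.0
[-4.34838844e-01  2.18058396e-01  1.64442415e+00  3.72428836e-04
  1.27764020e+00 -1.45924141e+00]
```

View pics/c12.png

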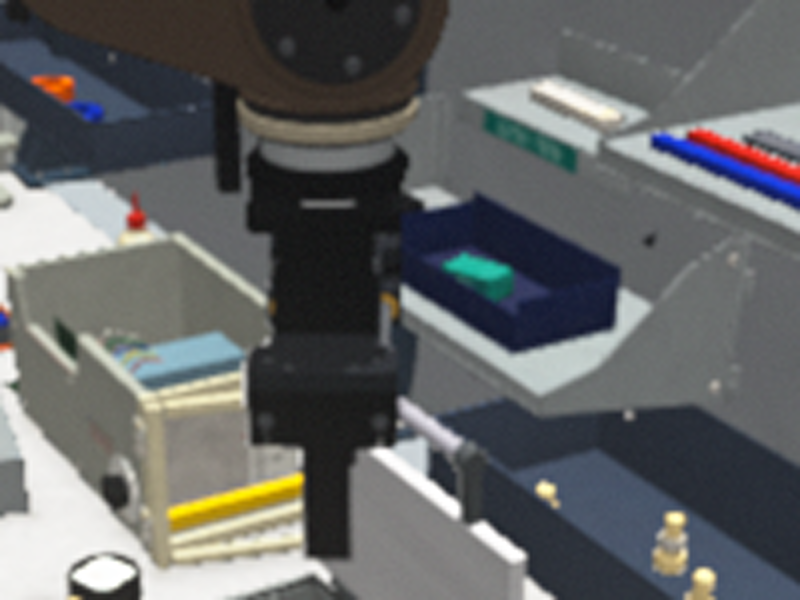

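View pics/c13.png

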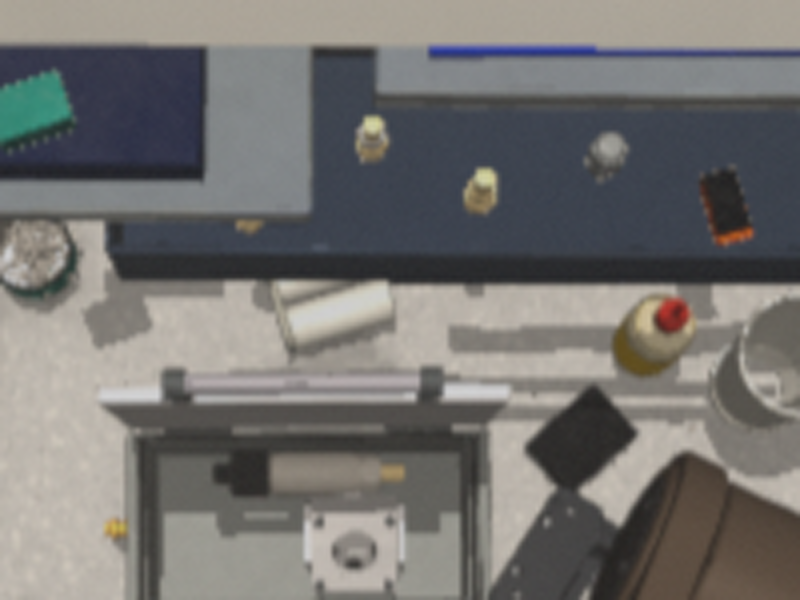

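```bash
python3 - <<'E'
from h import *
print(tri((374.6,139.6),(317.6,113.4)))
print(tri((240+600/4,40+135/4),(240+377/4,60+103/4)))
# bar in top picture: mid & ends at z=276
for u in (185,300,420): 
    v={185:383,300:381.5,420:380}[u]; print(onz("top",240+u/4-.4,60+v/4-.4,276).round(1))
E
```

```text
(array([764.09787914,  33.52030303, 258.90342467]), np.float64(3.076683626650868))
(array([761.62024389,  -5.06432628, 454.15932762]), np.float64(5.554547429750196))
[652.3 110.7 276. ]
[653.8  39.  276. ]
[655.3 -35.7 276. ]
```

```bash
python3 -m handwheel '[{"travel":[23,27,0],"roll":-8.2},{"travel":[46,55,0],"roll":-16.4},{"travel":[70,83,0],"roll":-24.6},{"travel":[94,110,0],"roll":-32.8},{"travel":[117,138,0],"roll":-41},{"travel":[140,165,0],"roll":-49.3},{"travel":[164,193,0],"roll":-57.6},{"travel":[164,193,0],"roll":-57.6}]' -1
python3 - <<'E'
from h import *
from scipy.spatial.transform import Rotation as R
im=optics.read_camera("side"); cv2.imwrite("pics/s11.png",im[:,:,::-1])
crop("","pics/s11.png",220,20,420,190,4,"c14.png")
s=env.state(); print(s["joints"].round(2),s["eef_pos"],R.from_euler("xyz",s["tcp_rot"]).as_matrix().round(3))
E
```

```text
t: 11.3
eef_pos: [655.1, 39.1, 335.5]
tcp_rot: [-1.891, 1.569, 2.843]
ft_force: [-0.5, -0.8, -0.0]
opening: 1.001
[-0.04  0.45  1.3  -0.    1.39 -0.07] [653.99699282  37.66188462 335.62814841] [[-0.002  1.     0.026]
 [-0.     0.026 -1.   ]
 [-1.    -0.002  0.   ]]
```

View pics/c14.png

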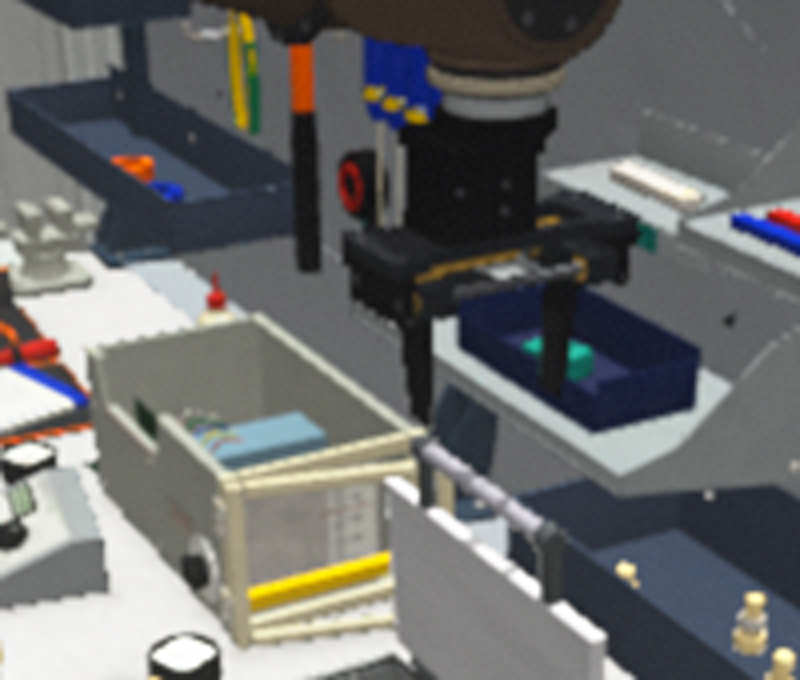

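```bash
python3 -m handwheel '[{"travel":[0,0,-20],"roll":0},{"travel":[0,0,-40],"roll":0},{"travel":[0,0,-55],"roll":0},{"travel":[0,0,-65],"roll":0},{"travel":[0,0,-72],"roll":0},{"travel":[0,0,-77],"roll":0},{"travel":[0,0,-77],"roll":0}]' -1
python3 - <<'E'
from h import *
im=optics.read_camera("side"); cv2.imwrite("pics/s12.png",im[:,:,::-1])
crop("","pics/s12.png",240,60,420,210,4,"c15.png")
s=env.state(); print(s["eef_pos"],s["ft_force"])
E
```

```text
t: 12.05
eef_pos: [653.1, 36.7, 260.1]
tcp_rot: [-1.388, 1.57, -2.938]
ft_force: [-0.3, -0.0, 0.2]
opening: 0.998
[653.27394642  36.77821951 260.64562572] [-1.21893046  0.14425976  1.0985676 ]
```

View pics/c15.png

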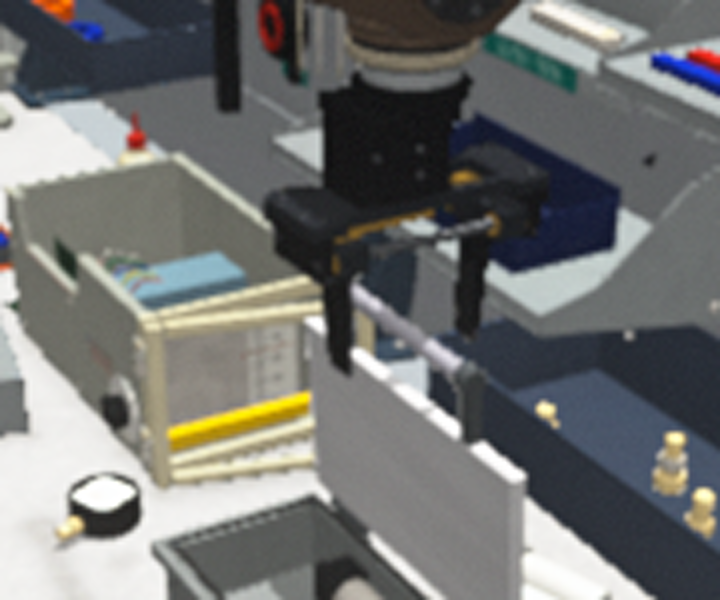

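```bash
python3 -m handwheel '[{"travel":[0,0,-2],"roll":0},{"travel":[0,0,-2],"roll":0},{"travel":[0,0,-2],"roll":0},{"travel":[0,0,-2],"roll":0},{"travel":[0,0,-2],"roll":0},{"travel":[0,0,-2],"roll":0},{"travel":[0,0,-2],"roll":0},{"travel":[0,0,-2],"roll":0}]' 1;  python3 -m handwheel '[{"travel":[0,0,0],"roll":0},{"travel":[0,0,0],"roll":0},{"travel":[0,0,0],"roll":0},{"travel":[0,0,0],"roll":0},{"travel":[0,0,0],"roll":0},{"travel":[0,0,0],"roll":0},{"travel":[0,0,0],"roll":0}]' 1
python3 - <<'E'
from h import *
im=optics.read_camera("side"); cv2.imwrite("pics/s13.png",im[:,:,::-1])
crop("","pics/s13.png",240,60,420,210,4,"c16.png")
s=env.state(); print(s["eef_pos"],s["ft_force"],s["opening"])
E
```

```text
t: 12.9
eef_pos: [653.2, 37.0, 258.4]
tcp_rot: [1.553, 1.571, 0.003]
ft_force: [0.7, 0.2, -0.1]
opening: 0.385
t: 13.6
eef_pos: [653.2, 37.0, 258.4]
tcp_rot: [-1.052, 1.571, -2.602]
ft_force: [-1.2, -0.1, 0.1]
opening: 0.138
[653.1715681   36.93938016 258.43950473] [-1.30204444 -0.70739183  0.39724728] 0.14169000574921295
```

View pics/c16.png

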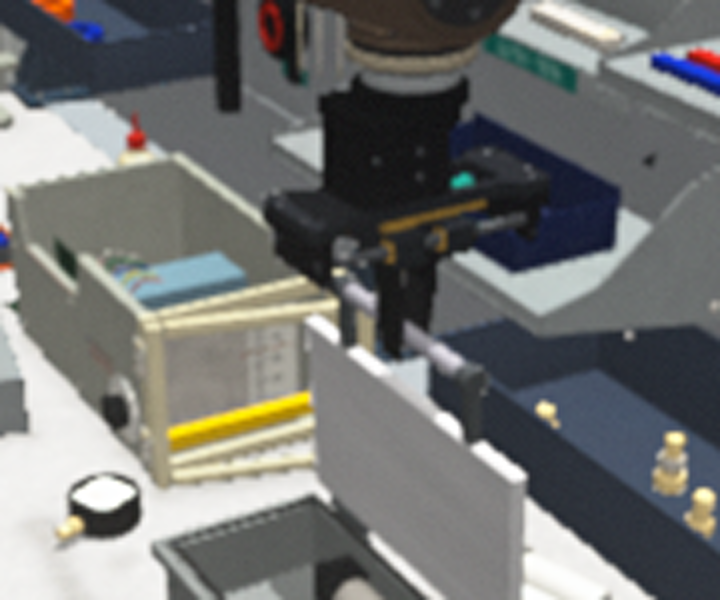

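```bash
cat > arc.py <<'E'
import sys,numpy as np
xp=float(sys.argv[1]); R=195; a0=float(sys.argv[2]); st=float(sys.argv[3])
for i in range(1,9):
    a=max(a0-st*i,0.0103); dx=-R*(np.cos(a)-np.cos(a0)); dz=R*(np.sin(a)-np.sin(a0))
    print(i,round(a,3),round(dx,1),round(.018*dx,1),round(dz,1))
E
python3 arc.py 661.5 1.528 0.04
```

```text
1 1.488 -7.8 -0.1 -0.5
2 1.448 -15.5 -0.3 -1.3
3 1.408 -23.3 -0.4 -2.4
4 1.368 -30.9 -0.6 -3.8
5 1.328 -38.5 -0.7 -5.5
6 1.288 -46.1 -0.8 -7.6
7 1.248 -53.5 -1.0 -9.9
8 1.208 -60.9 -1.1 -12.5
```

```bash
python3 -m handwheel '[{"travel":[-3,0,-0.2],"roll":0},{"travel":[-8,-0.1,-0.5],"roll":0},{"travel":[-15.5,-0.3,-1.3],"roll":0},{"travel":[-23.3,-0.4,-2.4],"roll":0},{"travel":[-30.9,-0.6,-3.8],"roll":0},{"travel":[-38.5,-0.7,-5.5],"roll":0}]' 1; python3 -c "
from h import *
s=env.state();print(s['eef_pos'],s['ft_force'],s['opening'])"
```

```text
t: 14.25
eef_pos: [613.9, 36.5, 252.9]
tcp_rot: [2.431, 1.57, 0.881]
ft_force: [2.6, 2.8, 1.8]
opening: 0.142
[613.91873294  36.46915613 252.9143164 ] [2.55221325 2.79877164 1.83334667] 0.142045166602537
```

```bash
python3 arc.py 661.5 1.328 0.05
```

```text
1 1.278 -9.4 -0.2 -2.6
2 1.228 -18.7 -0.3 -5.6
3 1.178 -27.8 -0.5 -9.1
4 1.128 -36.7 -0.7 -13.1
5 1.078 -45.4 -0.8 -17.5
6 1.028 -53.8 -1.0 -22.3
7 0.978 -62.1 -1.1 -27.6
8 0.928 -70.0 -1.3 -33.2
```

```bash
python3 -m handwheel '[{"travel":[-9.4,-0.2,-2.6],"roll":0},{"travel":[-18.7,-0.3,-5.6],"roll":0},{"travel":[-27.8,-0.5,-9.1],"roll":0},{"travel":[-36.7,-0.7,-13.1],"roll":0},{"travel":[-45.4,-0.8,-17.5],"roll":0},{"travel":[-53.8,-1,-22.3],"roll":0}]' 1; python3 arc.py 661.5 1.028 .05
```

```text
t: 14.85
eef_pos: [560.0, 35.4, 230.1]
tcp_rot: [-2.25, 1.57, 2.483]
ft_force: [2.5, 5.6, -2.2]
opening: 0.14
1 0.978 -8.2 -0.1 -5.2
2 0.928 -16.2 -0.3 -10.9
3 0.878 -23.8 -0.4 -16.9
4 0.828 -31.2 -0.6 -23.3
5 0.778 -38.2 -0.7 -30.1
6 0.728 -44.8 -0.8 -37.2
7 0.678 -51.1 -0.9 -44.7
8 0.628 -57.1 -1.0 -52.4
```

```bash
python3 -m handwheel '[{"travel":[-8.2,0,-5.2],"roll":0},{"travel":[-16.2,0.1,-10.9],"roll":0},{"travel":[-23.8,0.2,-16.9],"roll":0},{"travel":[-31.2,0.2,-23.3],"roll":0},{"travel":[-38.2,0.3,-30.1],"roll":0},{"travel":[-44.8,0.3,-37.2],"roll":0}]' 1; python3 - <<'E'
from h import *
im=optics.read_camera("side"); cv2.imwrite("pics/s14.png",im[:,:,::-1])
crop("","pics/s14.png",220,80,400,260,4,"c17.png")
s=env.state(); print(s["eef_pos"],s["ft_force"],s["opening"])
E
python3 arc.py 661.5 .728 .05
```

```text
t: 15.45
eef_pos: [515.5, 35.2, 192.8]
tcp_rot: [-0.204, 1.57, -1.754]
ft_force: [0.8, -1.0, -0.7]
opening: 0.14
[514.3810443   35.26812419 191.67638503] [ 0.82011256 -2.91308142 -5.50538668] 0.14127461970610738
1 0.678 -6.3 -0.1 -7.4
2 0.628 -12.2 -0.2 -15.2
3 0.578 -17.8 -0.3 -23.2
4 0.528 -22.9 -0.4 -31.5
5 0.478 -27.6 -0.5 -40.0
6 0.428 -31.8 -0.6 -48.8
7 0.378 -35.7 -0.6 -57.8
8 0.328 -39.0 -0.7 -66.9
```

View pics/c17.png

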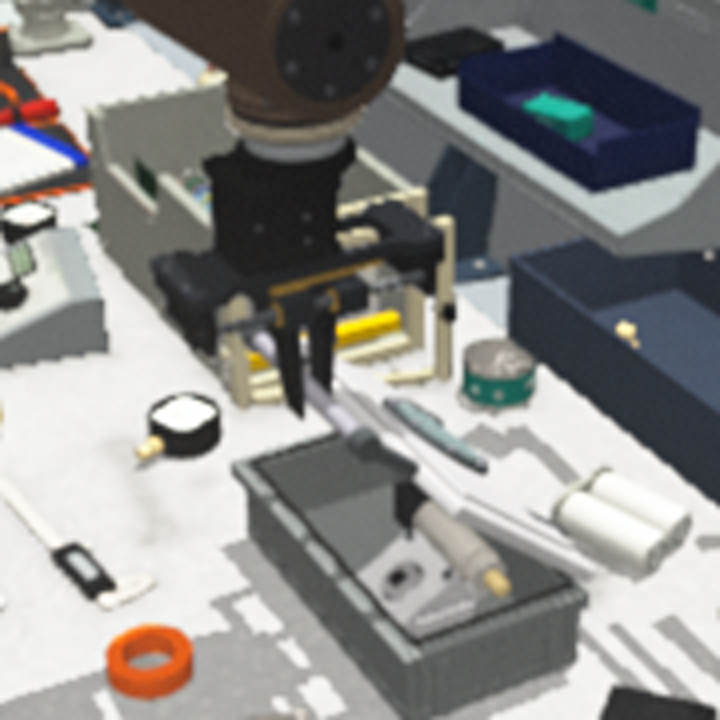

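```bash
python3 -m handwheel '[{"travel":[-6.3,-0.1,-7.4],"roll":0},{"travel":[-12.2,-0.2,-15.2],"roll":0},{"travel":[-17.8,-0.3,-23.2],"roll":0},{"travel":[-22.9,-0.4,-31.5],"roll":0},{"travel":[-27.6,-0.5,-40],"roll":0},{"travel":[-31.8,-0.6,-48.8],"roll":0}]' 1; 
python3 arc.py 661.5 .428 .04
```

```text
t: 16.1
eef_pos: [484.0, 35.2, 143.9]
tcp_rot: [2.82, 1.57, 1.27]
ft_force: [2.9, 3.9, -2.7]
opening: 0.142
1 0.388 -3.1 -0.1 -7.2
2 0.348 -5.9 -0.1 -14.4
3 0.308 -8.4 -0.2 -21.8
4 0.268 -10.6 -0.2 -29.3
5 0.228 -12.5 -0.2 -36.9
6 0.188 -14.2 -0.3 -44.5
7 0.148 -15.5 -0.3 -52.2
8 0.108 -16.5 -0.3 -59.9
```

```bash
python3 -m handwheel '[{"travel":[-3.1,0,-7.2],"roll":0},{"travel":[-5.9,0,-14.4],"roll":0},{"travel":[-8.4,0,-21.8],"roll":0},{"travel":[-10.6,0,-29.3],"roll":0},{"travel":[-12.5,0,-36.9],"roll":0},{"travel":[-14.2,0,-44.5],"roll":0},{"travel":[-15.5,0,-52.2],"roll":0}]' 1; 
python3 arc.py 661.5 .148 .02;python3 -c "
from h import *
s=env.state();print(s['eef_pos'],s['ft_force'],s['opening'])"
```

```text
t: 16.8
eef_pos: [469.0, 35.0, 91.8]
tcp_rot: [1.502, 1.57, -0.048]
ft_force: [2.9, 5.2, -1.9]
opening: 0.139
1 0.128 -0.5 -0.0 -3.9
2 0.108 -1.0 -0.0 -7.7
3 0.088 -1.4 -0.0 -11.6
4 0.068 -1.7 -0.0 -15.5
5 0.048 -1.9 -0.0 -19.4
6 0.028 -2.1 -0.0 -23.3
7 0.01 -2.1 -0.0 -26.7
8 0.01 -2.1 -0.0 -26.7
[468.97250486  34.96283076  91.83360086] [ 2.89886968  5.24006911 -1.92680981] 0.13940017192876789
```

```bash
python3 -m handwheel '[{"travel":[-0.5,0,-3.9],"roll":0},{"travel":[-1,0,-7.7],"roll":0},{"travel":[-1.4,0,-11.6],"roll":0},{"travel":[-1.7,0,-15.5],"roll":0},{"travel":[-1.9,0,-18.5],"roll":0},{"travel":[-2,0,-21],"roll":0},{"travel":[-2.1,0,-23],"roll":0},{"travel":[-2.1,0,-23],"roll":0}]' 1; 
python3 -m handwheel '[{"travel":[0,0,-0.5],"roll":0},{"travel":[0,0,-1],"roll":0},{"travel":[0,0,-1.5],"roll":0}]' 1
```

```text
t: 17.6
eef_pos: [467.5, 34.9, 69.7]
tcp_rot: [1.464, 1.569, -0.086]
ft_force: [1.0, 4.4, 8.0]
opening: 0.133
t: 17.9
eef_pos: [467.5, 34.9, 69.5]
tcp_rot: [1.455, 1.568, -0.095]
ft_force: [-5.5, 5.0, 38.4]
opening: 0.142
```

```bash
python3 -m handwheel '[{"travel":[0,0,1],"roll":0},{"travel":[0,0,1],"roll":0}]' 1; python3 - <<'E'
from h import *
im=optics.read_camera("side"); cv2.imwrite("pics/s15.png",im[:,:,::-1])
im=optics.read_camera("top"); cv2.imwrite("pics/t15.png",im[:,:,::-1])
crop("","pics/s15.png",240,130,400,270,5,"c18.png")
crop("","pics/t15.png",255,130,455,275,4,"c19.png")
E
```

```text
t: 18.1
eef_pos: [467.5, 34.9, 69.6]
tcp_rot: [1.463, 1.568, -0.087]
ft_force: [0.7, 5.3, 15.3]
opening: 0.139
```

View pics/c18.png

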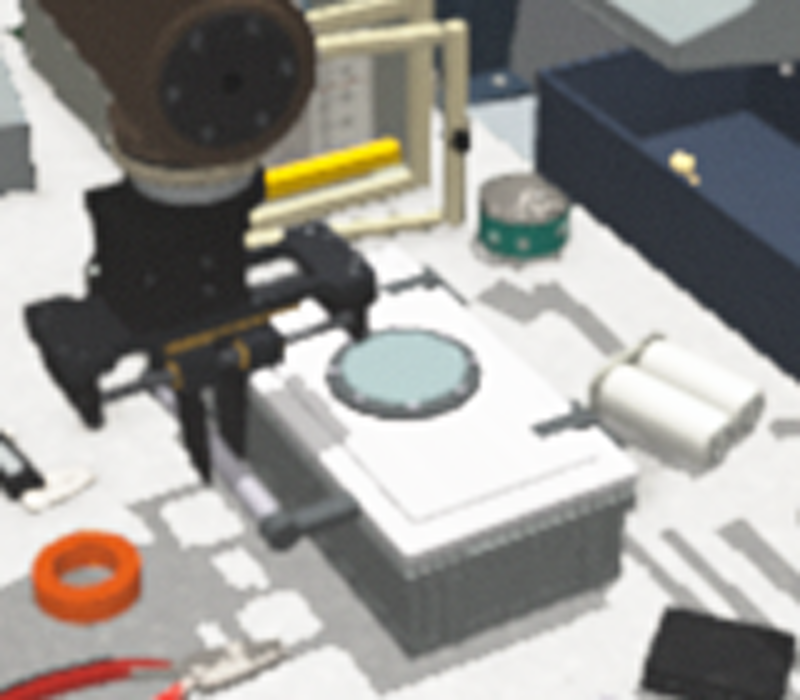

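View pics/c19.png

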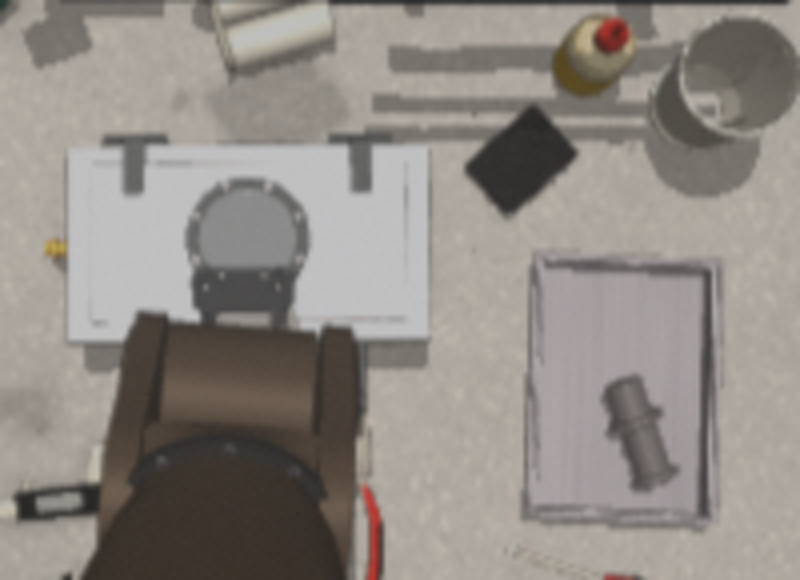

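```bash
python3 - <<'E'
from h import *
P=[[467.5,y,83] for y in (-37,-20,0)]+[[467.5,y,90] for y in (-30,-10)]
P+=[chamber(587.5,36.2,.018,q) for q in [(-76,-135,87),(76-10,-135,87),(-76,-135,75),(66,-135,75)]]
overlay("side","pics/s15.png",270,180,380,260,7,"c20.png",P)
E
```

```text
(no output)
```

View pics/c20.png

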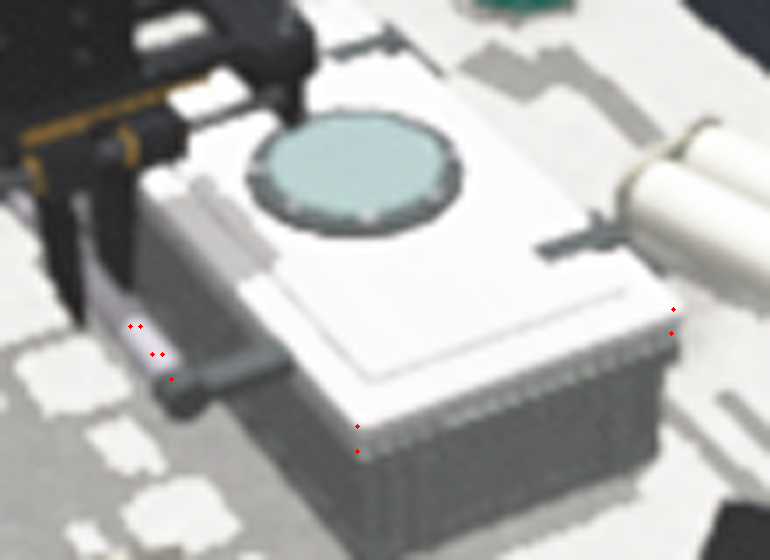

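```bash
python3 -m handwheel '[{"travel":[0,0,0.4],"roll":0},{"travel":[0,0,0.4],"roll":0}]' 1; python3 -m handwheel '[{"travel":[0,0,0],"roll":0},{"travel":[0,0,0],"roll":0},{"travel":[0,0,0],"roll":0},{"travel":[0,0,0],"roll":0},{"travel":[0,0,0],"roll":0},{"travel":[0,0,0],"roll":0}]' 0.2
```

```text
t: 18.4
eef_pos: [467.5, 34.9, 69.7]
tcp_rot: [1.465, 1.569, -0.085]
ft_force: [1.4, 5.0, 9.1]
opening: 0.146
t: 19.0
eef_pos: [466.7, 34.9, 69.2]
tcp_rot: [-1.107, 1.571, -2.658]
ft_force: [0.1, -0.3, 0.6]
opening: 0.4
```

```bash
python3 -m handwheel '[{"travel":[0,0,5],"roll":0},{"travel":[0,0,15],"roll":0},{"travel":[0,0,30],"roll":0},{"travel":[0,0,55],"roll":0},{"travel":[0,0,90],"roll":0},{"travel":[-20,0,130],"roll":0},{"travel":[-20,40,150],"roll":0},{"travel":[-20,80,150],"roll":0}]'; python3 -m handwheel '[{"travel":[0,50,0],"roll":0},{"travel":[0,100,0],"roll":0},{"travel":[0,150,0],"roll":0},{"travel":[0,200,0],"roll":0},{"travel":[0,200,0],"roll":0},{"travel":[0,200,0],"roll":0}]'
python3 - <<'E'
from h import *
im=optics.read_camera("side"); cv2.imwrite("pics/s16.png",im[:,:,::-1])
im=optics.read_camera("top"); cv2.imwrite("pics/t16.png",im[:,:,::-1])
crop("","pics/s16.png",220,130,400,350,3,"c21.png")
crop("","pics/t16.png",255,130,455,275,4,"c22.png")
E
```

```text
t: 19.8
eef_pos: [447.5, 115.4, 223.2]
tcp_rot: [1.657, 1.564, 0.104]
ft_force: [0.5, -0.3, 0.1]
opening: 0.403
t: 20.4
eef_pos: [446.1, 315.6, 219.7]
tcp_rot: [-0.078, 1.571, -1.626]
ft_force: [-0.3, -0.1, 0.5]
opening: 0.399
```

View pics/c21.png

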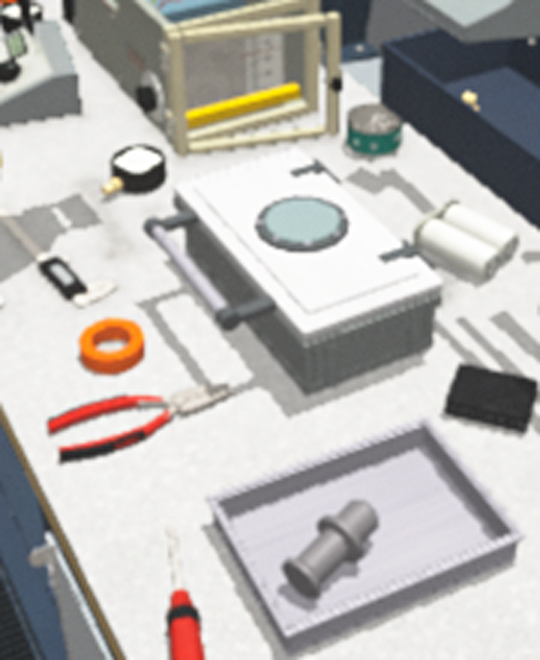

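View pics/c22.png

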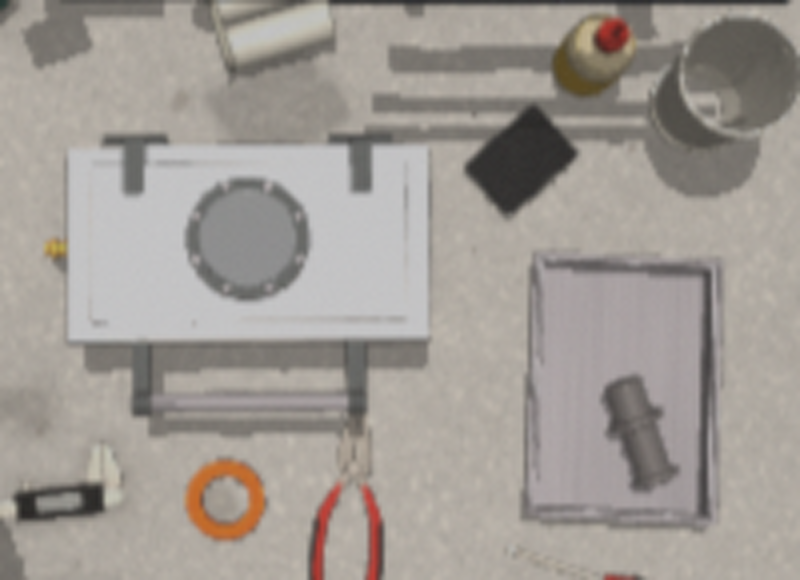

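The pictures show the cover flat on the rim with its bar out in front, and the bung lying in the tray. The bystanders have not moved and the robot is clear of everything.

```bash
python3 -c "
from cell import job
print(job.job_done())"
```

```text
the job is handed in; nothing more can be done
None
```

The bung is out and in the tray, the cover is shut, and I handed the job in after about 20 s on the robot clock.

- **Bung:** I gripped it across its grip and drew it out along the bore, rocking it about 1.5 mm side to side. The pull was about 14 N at the reading partway out. I lowered it onto the tray floor and let go there; it tipped onto its side and lies wholly inside the tray. It touched the floor with 25 N before I backed off.
- **Cover:** I held the bar all the way down its arc at about 0.4 to 0.5 rad/s, slower at the end. I let go only after it had met a hard stop.

**Last checks:**
- Both cameras show the cover flat on the rim, the bung in the tray, the bystanders apparently where they were, and the arm clear of everything.
- The bar and cover edges match the given shut heights of 83 mm and 75–87 mm.
- **Disagreement:** the cover stopped about 4 mm higher at the TCP than I had predicted from my estimate of the bar's starting height. The stop was hard and the pictures agree with fully shut, so I put this down to where the bar sat in the fingers.
- **High reading:** the force at the wrist rose briefly to 38 N as the cover seated, close to the 40 N limit on what the arm or gripper body may press with. It was the fingers pressing the bar, not the arm or the gripper body.

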